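# Scoop walnuts from the nut box into the bowl

### The job

Lift the lid off the wooden nut box and lay it flat on the table beside the box. Then, with the scoop and without touching the nuts with the fingers, scoop walnuts out of the box and tip at least three of them into the empty white bowl; leave any others in the box and spill none. Finally set the scoop back flat in its white tray, and do not disturb the other things on the table.

Things in the scene. Friction and masses are not known exactly. Their poses are not given: they have to be found in the camera images.
- nut_box: fixed open wooden box, 212 (x) x 89 (y) x 60 mm high, walls 6, inside 200 x 77 mm; five walnuts under a lid. Origin: centre of underside. Inside, the floor falls 7 degrees towards +x, from 26 mm above the table at x = -100 to 6 mm at x = 67 mm; there a ramp rises at 50 degrees to 45 mm at the +x wall. The walnuts lie at this low end, at x = 15 to 75 mm
- lid: loose light wood lid, 160 g: board 216 (x) x 96 (y) mm at z = 5 to 13 mm, below it a 190 x 70 mm cleat that drops loosely into the box, on top a dark round knob, 26 mm wide, z = 13 to 41 (thickest 24 to 38) mm. Origin: centre of the cleat's underside; it starts on the box, 55 mm above the table, its length along the box; laid on the table, at height 0
- scoop: steel scoop, black handle, 100 g. Origin: middle of the grip; x to the mouth, z up. Handle: level bar x = -52 to 28, 16 wide (y), 22 mm high. Pan: flat floor 2 thick from x = 50 (back wall, 32 high) to 130 (open mouth), 68 wide (63 inside), underside z = -80 mm; side walls 30 high at the back, 7 at the mouth. Starts in the tray, handle 84 mm above the table
- scoop_pan (a point): point on the scoop under the middle of its pan (90 mm ahead of and 80 mm below the handle's middle); x, y, z as the scoop
- scoop_tray: low white fixed tray for the scoop's pan, 104 (x) x 92 (y) x 12 mm, walls and floor 4, inside 96 x 84 mm. Origin: centre of its underside; at the start the scoop's mouth points along its +x and the handle overhangs its -x side. It may stand left or right of the nut box, the bowl on the other side
- bowl: empty white round bowl, loose, 160 mm in diameter at the rim, 60 mm high, wall 4 mm, 350 g. Origin: centre of its underside
- walnut_0: a walnut, 30 x 28 x 28 mm, 12 g; origin at its centre
- walnut_1: a walnut, 30 x 28 x 28 mm, 12 g; origin at its centre
- walnut_2: a walnut, 30 x 28 x 28 mm, 12 g; origin at its centre
- walnut_3: a walnut, 30 x 28 x 28 mm, 12 g; origin at its centre
- walnut_4: a walnut, 30 x 28 x 28 mm, 12 g; origin at its centre
- salt_shaker: bystander: small glass salt shaker with a grey cap, 44 mm wide, 90 mm high, loose; origin at the centre of its underside
- mandarin: bystander: mandarin, 55 mm wide, 48 mm high, loose; origin at the centre of its underside
- lemon: bystander: lemon, 78 x 55 x 56 mm, loose; origin at the centre of its underside
- cup: bystander: patterned coffee cup with handle, 81 x 108 x 74 mm, loose; origin at the centre of its underside
Mind the look-alikes: they are no part of the job. Of the things shaped like the scoop_tray, the white one is meant.

How it is judged:
By the outcome, as a careful person would: the job done as asked, in the order asked, and still so for the second after the job is handed in, with the robot touching nothing.
It also fails if it takes over 72 s, if anything falls off the work surface, if the arm or the gripper's body presses on something with over 40 N, if the wrist force passes 120 N, or if a joint passes its speed limit or range.

### The arm

A 6-joint arm with a two-finger parallel gripper is mounted at the origin on a cart in front of the work surface, level with it; the furniture and walls round the work are solid. World frame = base frame: x ahead of the robot, y to its left, z up, the work surface at z = 0. Lengths are in m, angles in rad, forces in N, time in s.
With the tool pointing down it reaches from about 0.375 to 0.9 m from the base axis. Payload 3.1 kg.
Tool frame: the origin (TCP) lies on the centre line of the jaws, within the pads' length; the fingertips stand 19 mm ahead of it and the grasp point (between the pads) is the TCP; z points along the fingers, y is the line along which they close (so a half turn about z gives the same grasp; the last joint's range is limited). The gripper opens to 85 mm and grips with 20 to 120 N. Pads are 22 mm wide; open, the fingers measure 114 mm over their backs; the gripper's body (76 mm by 85 mm) begins 54 mm behind the grasp point. The pads swing forward as they close: fully open they stand 13 mm farther back than shut.
Start: joints at [-1.492, 0.527, 1.433, -0, 1.181, -0.178], TCP at [0.159, -0.604, 0.25] pointing down, gripper open.
Joint ranges: [-3.08, 3.08], [-0.75, 2.2], [0.22, 2.44], [-1.43, 4.57], [0, 2.65], [-2.85, 2.85]. Speed limits (rad/s): [2.79, 2.79, 3.14, 3.14, 3.14, 3.14].

### API

Orientations are given as a unit quaternion [x, y, z, w].
In Python, from station import manip, cams, sign_off gives the robot as it stands.
- The arm moves only by the tool carry_out, never from a script. Its argument "targets" is a list that holds one entry, the list of rows, each a list of 7 numbers: the shift along the tool's x, y, z in cm, then the turn, a rotation vector about the tool's x, y, z in degrees, then the finger opening in cm, from 0 to 8.54. A call has 1 to 12 rows; each row is the pose to reach, as a shift and turn from the pose commanded when the call began, along the tool's axes at that moment; what a row does not reach only later rows make up. A row lasts 1/12 s, in which the tool goes at most 41.7 mm and 7.16 degrees, less where a joint would pass 70% of its speed; a pose out of reach is approached as far as the arm can. A call with a gripper value outside its range is refused whole. The fingers move at their own pace and stop on an object; "force" is the grip in N (left out, the last holds). Time passes only in rows, so rows that repeat a pose let the fingers close. It gives the time, the measured TCP pose, the force, the opening and the grip force at its end, in the units of the state.
- manip.sense(): the state, without advancing time (a new reading comes with each control period).
- cams.snapshot(name): name is "scene" or "top" or "wrist"; returns the picture (400x640x3 uint8, red, green, blue); there is no depth.
- cams.camera_info(name): a dict with "K" (3x3 intrinsics, pixels), "T" (4x4, takes a point from camera to world coordinates). Camera axes: x right, y down, z forward; pixel columns grow to the right and rows downward; lengths in m; the calibration is good to about 2 mm. A picture is of the moment at which its call begins: read the wrist's pose just before it. camera_info takes no time and is no camera call; for the wrist camera it gives the pose at the moment of the call.
- sign_off(): hands the job in; it is judged then, once.
The state is a dict: "t": time; "q": joint angles; "qd": joint speeds; "tau": joint torques, N m; "tcp_pos": TCP position; "tool_rot": TCP orientation; "force": force on the tool from outside, world axes, zero at the start; "ft_torque": the same for the moment, N m; "finger_gap": opening from 0.0 (shut) to 1.0 (fully open); "gripper_force": force on a finger pad.
Only numpy, scipy, OpenCV 4.12 (cv2) and the standard library are available. Lean on these libraries where they do the work, as an engineer would, in place of code of your own. Each camera call takes 0.05 s, during which the arm holds its last target. There are 200 camera calls.

## Working session

There is one attempt and no reset: what is moved stays moved. The work goes in short steps, Python scripts to look and compute and a tool call to move; the robot and the scene stay as the last step left them, time stands still between calls to the robot, and variables do not carry over. Pictures are saved under pics/ and viewed, at most 10 in all, crops included, and the job is handed in when it is done.

Besides the shell and the picture viewer there is one more tool, called after "Request:" by a JSON object that holds its "op" and its "data", one argument or row to a line. carry_out: Moves the arm, as the interface text tells. Its arguments: {"type":"object","properties":{"targets":{"type":"array"},"force":{"type":"number"}},"required":["targets"]}

```bash
mkdir -p pics; ls; python3 - <<'E'
from station import manip,cams
import cv2,numpy as np
for n in("scene","top"):
    im=cams.snapshot(n); cv2.imwrite(f"pics/{n}0.png",im[...,::-1])
    i=cams.camera_info(n); print(n,np.round(i["K"],1).tolist(),np.round(i["T"],3).tolist())
s=manip.sense(); print(s)
E
```

```text
pics
scene [[506.1, 0.0, 331.6], [0.0, 506.1, 203.7], [0.0, 0.0, 1.0]] [[-0.488, -0.509, 0.71, -0.468], [-0.873, 0.276, -0.402, 0.559], [0.008, -0.815, -0.579, 0.911], [0.0, 0.0, 0.0, 1.0]]
top [[493.3, 0.0, 316.5], [0.0, 493.3, 196.0], [0.0, 0.0, 1.0]] [[0.034, -0.975, 0.221, 0.228], [-0.999, -0.032, 0.012, -0.007], [-0.004, -0.221, -0.975, 1.634], [0.0, 0.0, 0.0, 1.0]]
{'t': 0.1, 'q': array([-1.49148673e+00,  5.28391335e-01,  1.43374996e+00, -5.53205644e-06,
        1.18141143e+00, -1.78499344e-01]), 'qd': array([ 0.00041186, -0.00195716, -0.00365922,  0.00052273,  0.00153536,
       -0.00152096]), 'tau': array([ 6.86657240e-04, -4.43303668e+01, -1.78585821e+01, -3.20696772e-04,
        3.91717636e-03, -1.43508782e-05]), 'tcp_pos': array([ 0.15933099, -0.60373216,  0.249428  ]), 'tool_rot': array([ 9.91702705e-01,  1.28548762e-01,  4.60300170e-05, -9.78957255e-04]), 'force': array([-0.13069436,  0.31324847, -1.03727165]), 'ft_torque': array([-0.00752736, -0.01954165,  0.00792357]), 'gripper_force': 0.0, 'finger_gap': 0.9992814352899292}
```

View pics/scene0.png

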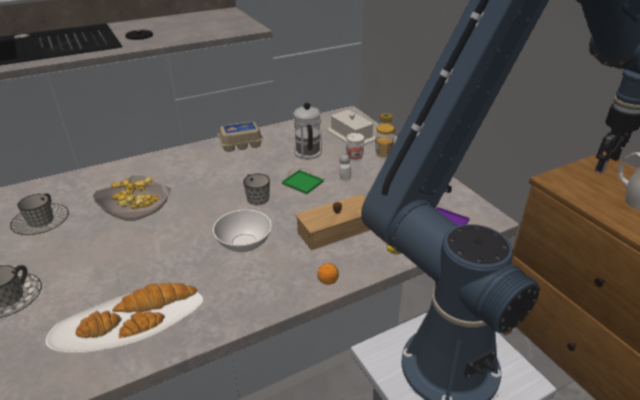

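View pics/top0.png

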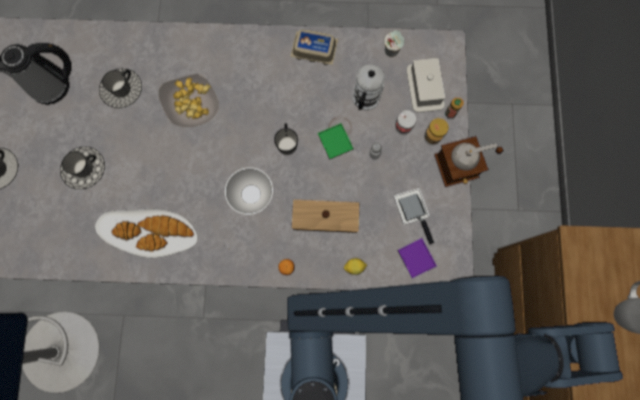

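The pictures show:
- The box with lid and knob is at top (326,215).
- The white tray with the scoop is at (412,207), its handle running to (430,240).
- The empty white bowl is at (249,191).

Candidates that could be mistaken:
- **Tray:** white (412,207), green (335,141), purple (417,257). I choose white, the one holding the scoop.
- **Bowl:** empty white (249,191), or the fruit-filled bowl (188,100). I choose the empty one.
- **Knob:** on the lid (326,213), or the pot (468,155). I choose the one on the lid.

```bash
cat > h.py <<'E'
import numpy as np,cv2
from station import manip,cams
from scipy.spatial.transform import Rotation as R
def ray(info,px):
    K,T=np.array(info["K"]),np.array(info["T"]); d=np.linalg.inv(K)@[px[0],px[1],1.]
    d=T[:3,:3]@d; return T[:3,3],d/np.linalg.norm(d)
def plane(info,px,z):
    o,d=ray(info,px); return o+d*(z-o[2])/d[2]
def tri(a,pa,b,pb):
    o1,d1=ray(a,pa);o2,d2=ray(b,pb)
    s=np.linalg.lstsq(np.c_[d1,-d2],o2-o1,rcond=None)[0]
    p,q=o1+d1*s[0],o2+d2*s[1]; return (p+q)/2,np.linalg.norm(p-q)
def blobs(mask,amin=30):
    c,_=cv2.findContours(mask.astype(np.uint8),cv2.RETR_EXTERNAL,cv2.CHAIN_APPROX_NONE)
    return [(cv2.contourArea(k),cv2.minAreaRect(k),k) for k in c if cv2.contourArea(k)>=amin]
def hsv(im): return cv2.cvtColor(im,cv2.COLOR_RGB2HSV)
def rel(p):  # world point -> shift in tool axes, cm
    s=manip.sense(); return R.from_quat(s["tool_rot"]).inv().apply(np.array(p)-s["tcp_pos"])*100
E
python3 - <<'E'
from h import *
np.set_printoptions(precision=4,suppress=True)
top=cv2.imread("pics/top0.png")[...,::-1]; sc=cv2.imread("pics/scene0.png")[...,::-1]
ti,si=cams.camera_info("top"),cams.camera_info("scene")
def show(im,roi,f,n,amin=15):
    x0,y0,x1,y1=roi; m=f(hsv(im.copy())[y0:y1,x0:x1].astype(int))
    for a,r,k in blobs(m,amin):
        mm=cv2.moments(k); print(n,a,"c",np.round([mm['m10']/mm['m00']+x0,mm['m01']/mm['m00']+y0],1),"box",np.round(cv2.boxPoints(r)+[x0,y0],1).tolist())
show(top,(280,190,370,245),lambda h:(h[...,1]>70)&(h[...,2]>90),"lid")
show(top,(280,190,370,245),lambda h:(h[...,2]<80),"knob",5)
show(sc,(290,180,370,250),lambda h:(h[...,2]<75),"knobS",5)
show(top,(385,180,440,250),lambda h:(h[...,2]>185),"tray")
show(top,(400,210,440,250),lambda h:(h[...,2]<60),"handle")
show(top,(215,160,280,220),lambda h:(h[...,2]>160)&(h[...,1]<40),"bowl",50)
show(top,(310,115,360,165),lambda h:(h[...,1]>150),"green",50)
for n,p,z in[("knob",(326,213.5),.09),("tray",(412,207),.012),("handle",(428,232),.095),("bowl",(249,191),.06),("green",(336,141),0.012),("greennear",(338,159),0.),("salt",(376,155),0.05),("lidleft",(292,216),.068),("lidright",(359,217),.068),("lemon",(355,266),.03),("mand",(286,267),.03),("newlid",(325,178),.013)]:
    print(n,plane(ti,p,z))
big=np.hstack([cv2.resize(top[185:265,380:460],None,fx=5,fy=5,interpolation=2),cv2.resize(sc[190:270,290:370],None,fx=5,fy=5,interpolation=2)])
cv2.imwrite("pics/crop.png",big[...,::-1])
E
```

```text
lid 1876.0 c [325.3 215.5] box [[291.3, 228.7], [292.7, 199.1], [359.2, 202.1], [357.9, 231.8]]
knob 23.0 c [325.4 214. ] box [[323.0, 211.0], [328.0, 211.0], [328.0, 217.0], [323.0, 217.0]]
knobS 32.5 c [337.  208.5] box [[334.0, 205.0], [340.0, 205.0], [340.0, 212.0], [334.0, 212.0]]
knobS 137.0 c [365.6 215.8] box [[361.0, 228.0], [361.0, 204.0], [369.0, 204.0], [369.0, 228.0]]
tray 15.5 c [405.3 194.6] box [[395.5, 196.4], [417.5, 190.2], [418.0, 192.0], [396.1, 198.3]]
handle 76.5 c [426.9 231.9] box [[420.4, 221.6], [424.4, 220.0], [433.2, 242.1], [429.3, 243.7]]
bowl 675.5 c [251.7 194.4] box [[231.0, 195.0], [252.5, 173.5], [272.5, 193.5], [251.0, 215.0]]
green 564.5 c [335.  140.8] box [[319.0, 133.7], [340.6, 124.1], [351.2, 147.9], [329.6, 157.5]]
knob [ 0.5215 -0.0203  0.09  ]
tray [ 0.568  -0.3083  0.012 ]
handle [ 0.4721 -0.3424  0.095 ]
bowl [0.5939 0.2342 0.06  ]
green [ 0.7924 -0.0479  0.012 ]
greennear [ 0.7314 -0.0568  0.    ]
salt [ 0.7341 -0.1823  0.05  ]
lidleft [0.5139 0.0889 0.068 ]
lidright [ 0.5177 -0.1271  0.068 ]
lemon [ 0.3637 -0.1195  0.03  ]
mand [0.353  0.1031 0.03  ]
newlid [ 0.6586 -0.0139  0.013 ]
```

View pics/crop.png

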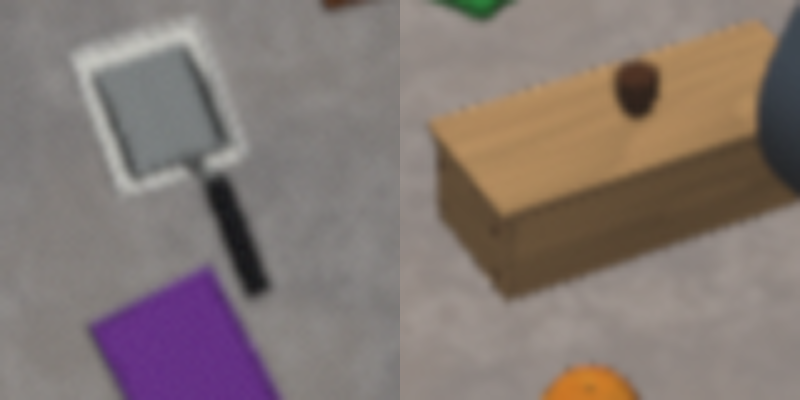

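The crop confirms it: the white tray holds the scoop, mouth to the upper left and handle to the lower right, with the purple look-alike below. On the right is the lid with its dark knob. Next I move over the box for a wrist view.

Request:
{"op": "carry_out", "data": {
  "targets": [
    [[24,-24,-2.5,0,0,14.8,8.54],[24,-24,-2.5,0,0,14.8,8.54],[24,-24,-2.5,0,0,14.8,8.54],[24,-24,-2.5,0,0,14.8,8.54],[24,-24,-2.5,0,0,14.8,8.54],[24,-24,-2.5,0,0,14.8,8.54],[24,-24,-2.5,0,0,14.8,8.54],[24,-24,-2.5,0,0,14.8,8.54],[24,-24,-2.5,0,0,14.8,8.54]]
  ]
}}

```text
t: 0.85
tcp_pos: [0.3314, -0.3048, 0.2752]
tool_rot: [1.0, 0.002, -0.0, -0.002]
force: [-1.1, 0.2, -0.1]
finger_gap: 0.999
gripper_force: 0.0
```

Request:
{"op": "carry_out", "data": {
  "targets": [
    [[16,-29,-2.5,0,0,0,8.54],[16,-29,-2.5,0,0,0,8.54],[16,-29,-2.5,0,0,0,8.54],[16,-29,-2.5,0,0,0,8.54],[16,-29,-2.5,0,0,0,8.54],[16,-29,-2.5,0,0,0,8.54],[16,-29,-2.5,0,0,0,8.54],[16,-29,-2.5,0,0,0,8.54],[16,-29,-2.5,0,0,0,8.54],[16,-29,-2.5,0,0,0,8.54],[16,-29,-2.5,0,0,0,8.54]]
  ]
}}

```text
t: 1.77
tcp_pos: [0.49, -0.0214, 0.2999]
tool_rot: [1.0, 0.0, -0.001, 0.0]
force: [-0.7, -0.8, 0.0]
finger_gap: 1.0
gripper_force: 0.0
```

```bash
python3 - <<'E'
from h import *
i=cams.camera_info("wrist"); im=cams.snapshot("wrist"); cv2.imwrite("pics/w1.png",im[...,::-1])
np.savez("pics/w1.npz",K=i["K"],T=i["T"])
s=manip.sense(); print(np.round(i["K"],1).tolist(),np.round(i["T"],3).tolist(),s["tcp_pos"],s["tool_rot"],s["q"])
top=cams.snapshot("top"); cv2.imwrite("pics/top1.png",top[...,::-1])
E
```

```text
[[315.1, 0.0, 321.2], [0.0, 315.1, 198.7], [0.0, 0.0, 1.0]] [[0.0, -0.951, -0.309, 0.569], [-1.0, -0.0, -0.0, -0.022], [0.0, 0.309, -0.951, 0.423], [0.0, 0.0, 0.0, 1.0]] [ 0.48976994 -0.02203012  0.29986427] [ 9.99999556e-01 -6.14221664e-04 -6.99475877e-04  1.48791702e-04] [-2.72953192e-01  2.83529891e-01  1.69848054e+00 -7.22802533e-04
  1.16084967e+00  1.29936008e+00]
```

View pics/w1.png

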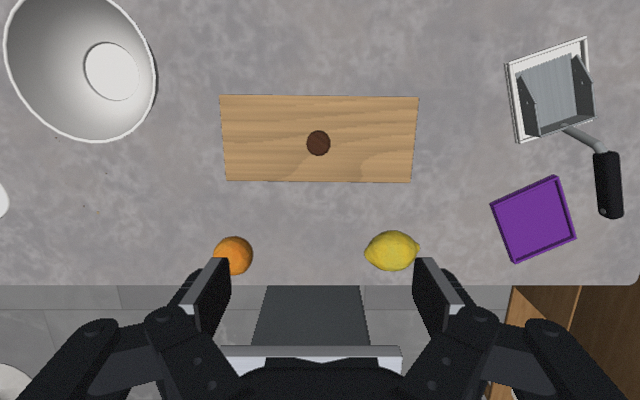

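The wrist view shows the knob at (318,143), the lid spanning (220..418, 95..182), the scoop and white tray at (550,90), the handle at (608,185) and the bowl at (80,70). I measure these by pairing it with the top and scene views.

```bash
python3 - <<'E'
from h import *
np.set_printoptions(precision=4,suppress=True)
w=cv2.imread("pics/w1.png")[...,::-1].copy(); wi=dict(np.load("pics/w1.npz")); ti,si=cams.camera_info("top"),cams.camera_info("scene")
H=hsv(w).astype(int)
def show(roi,f,n,amin=20):
    x0,y0,x1,y1=roi; out=[]
    for a,r,k in blobs(f(H[y0:y1,x0:x1]),amin):
        m=cv2.moments(k); c=np.array([m['m10']/m['m00']+x0,m['m01']/m['m00']+y0]); b=cv2.boxPoints(r)+[x0,y0]
        ap=cv2.approxPolyDP(cv2.convexHull(k),4,True)[:,0]+[x0,y0]
        print(n,a,c,np.round(b,1).tolist(),ap.tolist()); out.append((a,c,b,ap))
    return max(out,key=lambda t:t[0])
kn=show((300,125,340,162),lambda h:h[...,2]<95,"knob")
ld=show((210,85,430,192),lambda h:(h[...,1]>70),"lid",500)
hd=show((585,140,640,225),lambda h:h[...,2]<70,"handle")
tr=show((495,30,600,150),lambda h:(h[...,2]>205),"tray")
bw=show((0,0,170,150),lambda h:(h[...,2]>190)&(h[...,1]<40),"bowl",50)
print("knob tri top/wr",tri(ti,(325.4,214),wi,kn[1]),"sc/wr",tri(si,(337,208.5),wi,kn[1]),"plane .09",plane(wi,kn[1],.093))
for p in ld[3]: print("lidcorner",plane(wi,p,.068))
for a,b in[((292.7,199.1),(220,95)),((359.2,202.1),(418,97))]: print("lid tri",tri(ti,a,wi,b))
print("handle tri",tri(ti,(426.9,231.9),wi,hd[1]))
for p in hd[2]: print("h",plane(wi,p,.095))
for p in tr[3]: print("tr",plane(wi,p,.012))
for p in[(111,71)]: print("bowl base",plane(wi,p,.006))
E
```

```text
knob 436.0 [317.9362 142.8028] [[304.0, 152.0], [310.0, 128.0], [332.4, 133.6], [326.4, 157.6]] [[317, 130], [329, 139], [321, 155], [311, 153], [306, 144]]
lid 16186.5 [318.03   137.6776] [[218.0, 179.9], [219.0, 94.1], [418.1, 96.6], [417.0, 182.3]] [[219, 95], [417, 97], [409, 181], [227, 180]]
handle 1600.0 [608.0166 184.0171] [[584.8, 142.0], [614.6, 136.3], [629.8, 215.6], [600.0, 221.3]] [[585, 142], [618, 154], [620, 217], [598, 211]]
tray 724.0 [538.1821  71.1156] [[480.3, 114.8], [539.1, 18.3], [584.1, 45.7], [525.2, 142.2]] [[578, 42], [579, 54], [529, 136], [520, 139], [510, 66]]
tray 53.0 [547.6509  49.5943] [[509.5, 61.7], [584.9, 35.7], [585.5, 37.4], [510.1, 63.4]] [[585, 36], [510, 63]]
bowl 5181.0 [111.1001  83.2701] [[3.0, 0.0], [155.0, 0.0], [155.0, 142.0], [3.0, 142.0]] [[19, 0], [111, 0], [135, 23], [152, 58], [155, 78], [150, 107], [132, 131], [106, 142], [77, 140], [31, 112], [4, 61], [4, 29]]
knob tri top/wr (array([ 0.5211, -0.0185,  0.0831]), np.float64(5.944773260595939e-05)) sc/wr (array([ 0.521 , -0.0184,  0.0816]), np.float64(0.0001728312650940573)) plane .09 [ 0.5225 -0.0186  0.093 ]
lidcorner [0.5699 0.0874 0.068 ]
lidcorner [ 0.5679 -0.1248  0.068 ]
lidcorner [ 0.4748 -0.1243  0.068 ]
lidcorner [0.476  0.0875 0.068 ]
lid tri (array([0.5705, 0.089 , 0.0612]), np.float64(0.0016554776446383694))
lid tri (array([ 0.5679, -0.1273,  0.0631]), np.float64(5.787946918169743e-05))
handle tri (array([ 0.4748, -0.3419,  0.0835]), np.float64(0.001642424529440538))
h [ 0.5236 -0.2949  0.095 ]
h [ 0.5294 -0.3241  0.095 ]
h [ 0.4421 -0.3662  0.095 ]
h [ 0.4353 -0.3348  0.095 ]
tr [ 0.6296 -0.3255  0.012 ]
tr [ 0.6166 -0.3299  0.012 ]
tr [ 0.5199 -0.29    0.012 ]
tr [ 0.5161 -0.2791  0.012 ]
tr [ 0.6034 -0.25    0.012 ]
bowl base [0.5981 0.2365 0.006 ]
```

The measurements agree with the text:
- The knob is at (0.522,-0.0185), with its body at z about 0.083.
- The lid is 212 x 95 mm, with its long axis along y.
- The scoop handle height is about 0.084.

I grasp the knob next.

Request:
{"op": "carry_out", "data": {
  "targets": [
    [[3.2,-0.3,10,0,0,0,8.54],[3.2,-0.3,10,0,0,0,8.54],[3.2,-0.3,10,0,0,0,8.54],[3.2,-0.3,13.5,0,0,0,7],[3.2,-0.3,17,0,0,0,6],[3.2,-0.3,19.5,0,0,0,6],[3.2,-0.3,20.8,0,0,0,6],[3.2,-0.3,20.8,0,0,0,6]]
  ]
}}

```text
t: 2.53
tcp_pos: [0.5198, -0.0196, 0.0893]
tool_rot: [1.0, -0.002, -0.004, -0.001]
force: [-0.7, -0.3, 0.3]
finger_gap: 0.702
gripper_force: 0.0
```

Request:
{"op": "carry_out", "data": {
  "targets": [
    [[0,0,0,0,0,0,0],[0,0,0,0,0,0,0],[0,0,0,0,0,0,0],[0,0,0,0,0,0,0],[0,0,0,0,0,0,0],[0,0,0,0,0,0,0],[0,0,0,0,0,0,0],[0,0,0,0,0,0,0]]
  ],
  "force": 50
}}

```text
t: 3.2
tcp_pos: [0.5234, -0.0189, 0.0939]
tool_rot: [1.0, 0.0, 0.002, 0.001]
force: [-1.1, -3.0, 7.1]
finger_gap: 0.278
gripper_force: 49.5
```

Request:
{"op": "carry_out", "data": {
  "targets": [
    [[0,0,-1,0,0,0,0],[0,0,-2,0,0,0,0],[0,0,-3.5,0,0,0,0],[0,0,-5,0,0,0,0],[0,0,-6,0,0,0,0],[0,0,-6,0,0,0,0]]
  ]
}}

```text
t: 3.7
tcp_pos: [0.5238, -0.0182, 0.1549]
tool_rot: [1.0, -0.0, 0.003, 0.001]
force: [0.0, -0.8, -0.8]
finger_gap: 0.277
gripper_force: 49.5
```

Request:
{"op": "carry_out", "data": {
  "targets": [
    [[3,0,-0.5,0,0,0,0],[6,0,0,0,0,0,0],[9,0,0,0,0,0,0],[11.5,0,0,0,0,0,0],[12.2,0,1,0,0,0,0],[12.2,0,3.5,0,0,0,0],[12.2,0,6.5,0,0,0,0],[12.2,0,9,0,0,0,0],[12.2,0,10.5,0,0,0,0],[12.2,0,10.5,0,0,0,0],[12.2,0,10.5,0,0,0,0]]
  ]
}}

```text
t: 4.62
tcp_pos: [0.6424, -0.0178, 0.0456]
tool_rot: [1.0, -0.0, -0.002, -0.0]
force: [-0.2, -0.1, -0.9]
finger_gap: 0.279
gripper_force: 49.5
```

```bash
python3 - <<'E'
from h import *
i=cams.camera_info("wrist"); im=cams.snapshot("wrist"); cv2.imwrite("pics/w2.png",im[...,::-1]); np.savez("pics/w2.npz",K=i["K"],T=i["T"])
s=manip.sense(); print(s["tcp_pos"],s["tool_rot"],s["force"])
E
```

```text
[ 0.64378175 -0.01812226  0.04707517] [ 9.99999783e-01 -2.51534763e-04 -5.94635729e-04 -1.30578470e-04] [ 0.44233481  0.12466407 -1.15067075]
```

View pics/w2.png

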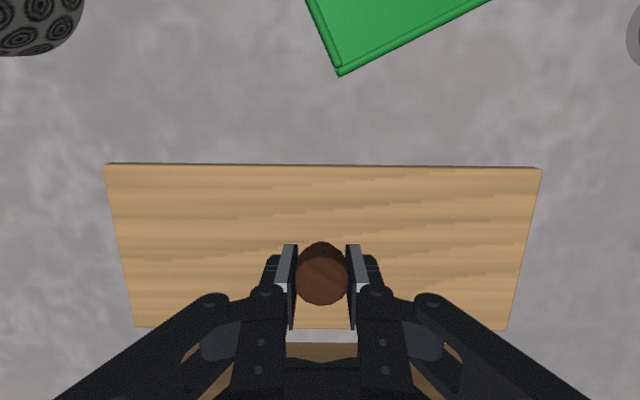

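The lid hangs level about 8 mm above the table, clear of the green tray at (340,75). I lower it, release, then look into the box.

Request:
{"op": "carry_out", "data": {
  "targets": [
    [[0,0,0.4,0,0,0,0],[0,0,0.8,0,0,0,0],[0,0,0.8,0,0,0,0],[0,0,0.8,0,0,0,0]]
  ]
}}

```text
t: 5.0
tcp_pos: [0.6445, -0.0182, 0.0398]
tool_rot: [1.0, -0.0, 0.0, 0.0]
force: [-0.0, -0.6, -1.6]
finger_gap: 0.275
gripper_force: 49.5
```

Request:
{"op": "carry_out", "data": {
  "targets": [
    [[0,0,0,0,0,0,3],[0,0,0,0,0,0,4.5],[0,0,0,0,0,0,6],[0,0,0,0,0,0,6],[0,0,-2,0,0,0,6],[0,0,-5,0,0,0,7],[0,0,-9,0,0,0,8],[0,0,-13,0,0,0,8],[-4,0,-17,0,0,0,8.5],[-8,0,-20,0,0,0,8.5],[-12,0,-23,0,0,0,8.5],[-16,0,-25,0,0,0,8.5]]
  ]
}}

```text
t: 6.0
tcp_pos: [0.513, -0.0182, 0.2736]
tool_rot: [1.0, -0.0, 0.001, 0.0]
force: [0.2, 0.3, 0.6]
finger_gap: 0.993
gripper_force: 0.0
```

Request:
{"op": "carry_out", "data": {
  "targets": [
    [[-1,0,0,0,0,0,8.5],[-1,0,0,0,0,0,8.5]]
  ]
}}

```text
t: 6.17
tcp_pos: [0.5014, -0.0178, 0.2732]
tool_rot: [1.0, -0.0, 0.001, 0.0]
force: [-0.4, 0.6, 0.0]
finger_gap: 1.0
gripper_force: 0.0
```

```bash
python3 - <<'E'
from h import *
i=cams.camera_info("wrist"); im=cams.snapshot("wrist"); cv2.imwrite("pics/w3.png",im[...,::-1]); np.savez("pics/w3.npz",K=i["K"],T=i["T"])
s=manip.sense(); print(s["tcp_pos"],s["tool_rot"],s["force"])
E
```

```text
[ 0.50331887 -0.01812178  0.27238151] [ 9.99999412e-01 -5.00694025e-04  9.45017041e-04  1.78203926e-04] [ 1.01394558 -0.04574429 -0.21506253]
```

View pics/w3.png

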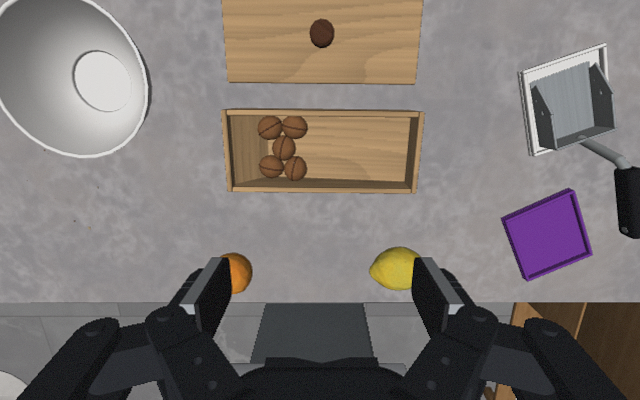

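Five walnuts lie at the left (+y) end, at (270..295, 127..168), so the box's +x points along world +y, towards the bowl. The lid lies flat beyond the box. Next is a close look above the scoop handle.

Request:
{"op": "carry_out", "data": {
  "targets": [
    [[-3.3,32.2,5,0,0,-20,8.5],[-3.3,32.2,5,0,0,-20,8.5],[-3.3,32.2,5,0,0,-20,8.5],[-3.3,32.2,5,0,0,-20,8.5],[-3.3,32.2,5,0,0,-20,8.5],[-3.3,32.2,5,0,0,-20,8.5],[-3.3,32.2,5,0,0,-20,8.5],[-3.3,32.2,5,0,0,-20,8.5],[-3.3,32.2,5,0,0,-20,8.5],[-3.3,32.2,5,0,0,-20,8.5],[-3.3,32.2,5,0,0,-20,8.5]]
  ]
}}

```text
t: 7.13
tcp_pos: [0.4708, -0.3403, 0.2199]
tool_rot: [0.985, 0.173, -0.0, -0.001]
force: [0.1, 0.6, -0.0]
finger_gap: 0.993
gripper_force: 0.0
```

```bash
python3 - <<'E'
from h import *
np.set_printoptions(precision=4,suppress=True)
i=cams.camera_info("wrist"); im=cams.snapshot("wrist"); cv2.imwrite("pics/w4.png",im[...,::-1]); np.savez("pics/w4.npz",K=i["K"],T=i["T"])
s=manip.sense(); print(s["tcp_pos"],s["tool_rot"],s["q"])
w3=dict(np.load("pics/w3.npz")); a=cv2.imread("pics/w3.png")[...,::-1].copy(); H=hsv(a).astype(int)
print("box outer corners z=.06", [plane(w3,p,.06)[:2] for p in[(222,110),(423,112),(416,192),(228,192)]])
for p in[(270,127),(294,127),(284,147),(271,167),(295,168)]: print("nut",plane(w3,p,.022))
H=hsv(im).astype(int)
for ar,r,k in blobs((H[:260,:,2]<60),200):
    b=cv2.boxPoints(r); print(ar,r[0],np.round(b,1).tolist()); print([plane(i,p,.095)[:2].tolist() for p in b]) if ar<20000 else 0
E
```

```text
[ 0.4708 -0.3392  0.2204] [ 0.9848  0.1735 -0.0004 -0.0013] [-0.8171  0.5044  1.5766  0.0007  1.0632  0.4045]
box outer corners z=.06 [array([0.5672, 0.0837]), array([ 0.565 , -0.1234]), array([ 0.4789, -0.1241]), array([0.4791, 0.0856])]
nut [0.5467 0.0412 0.022 ]
nut [0.5467 0.0133 0.022 ]
nut [0.5234 0.0258 0.022 ]
nut [0.4993 0.0424 0.022 ]
nut [0.498  0.0134 0.022 ]
1511.5 (323.9999694824219, 188.49996948242188) [[315.0, 143.0], [333.0, 143.0], [333.0, 234.0], [315.0, 234.0]]
[[0.5102799178065602, -0.3208846774802361], [0.5150821962586337, -0.3341488802853549], [0.44222998907309097, -0.3614461223302132], [0.43694682016201214, -0.346897878050294]]
3812.0 (549.1400146484375, 85.40911102294922) [[458.20001220703125, 157.6999969482422], [477.20001220703125, -5.800000190734863], [640.0, 13.100000381469727], [621.0999755859375, 176.60000610351562]]
[[0.5380676133130561, -0.43172377959459834], [0.6433539339076838, -0.3913664900444428], [0.6715048007736395, -0.5029971394063225], [0.5690180343907383, -0.562384643363688]]
```

View pics/w4.png

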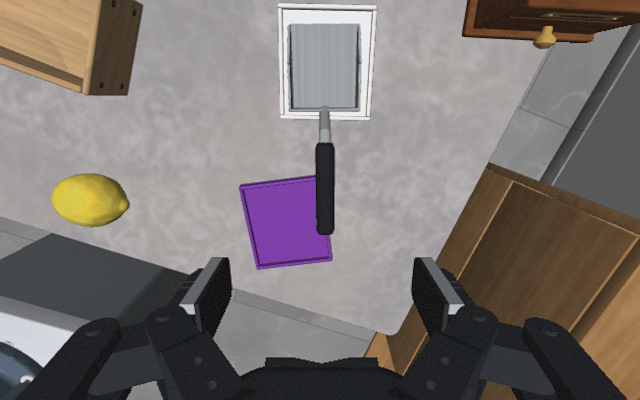

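The close view shows the scoop in the white tray, handle vertical in the image (316..333, 143..234) with axis yaw 20°. It stands apart from the purple tray beside and below it. I grasp the grip.

Request:
{"op": "carry_out", "data": {
  "targets": [
    [[1.6,0.3,3,0,0,0,8],[1.6,0.3,6,0,0,0,7],[1.6,0.3,9,0,0,0,6],[1.6,0.3,11.5,0,0,0,5.5],[1.6,0.3,13,0,0,0,5],[1.6,0.3,13.6,0,0,0,5],[1.6,0.3,13.6,0,0,0,4],[1.6,0.3,13.6,0,0,0,3]]
  ]
}}

```text
t: 7.85
tcp_pos: [0.4874, -0.3367, 0.0863]
tool_rot: [0.985, 0.174, 0.0, 0.0]
force: [0.2, -0.6, 0.6]
finger_gap: 0.356
gripper_force: 0.0
```

Request:
{"op": "carry_out", "data": {
  "targets": [
    [[0,0,0,0,0,0,2],[0,0,0,0,0,0,0],[0,0,0,0,0,0,0],[0,0,0,0,0,0,0],[0,0,0,0,0,0,0],[0,0,0,0,0,0,0],[0,0,0,0,0,0,0],[0,0,0,0,0,0,0]]
  ],
  "force": 110
}}

```text
t: 8.52
tcp_pos: [0.4872, -0.338, 0.0871]
tool_rot: [0.985, 0.173, 0.001, 0.001]
force: [-0.4, 0.6, 6.3]
finger_gap: 0.164
gripper_force: 107.7
```

```bash
python3 - <<'E'
from h import *
np.set_printoptions(precision=4,suppress=True)
s=manip.sense(); print({k:s[k] for k in("t","tcp_pos","tool_rot","force","finger_gap","gripper_force","q")})
E
```

```text
{'t': 8.5167, 'tcp_pos': array([ 0.4872, -0.338 ,  0.0871]), 'tool_rot': array([0.9849, 0.1732, 0.0009, 0.0009]), 'force': array([-0.3974,  0.5836,  6.3007]), 'finger_gap': 0.1637707098344596, 'gripper_force': 107.74986505508423, 'q': array([-0.7951,  0.7082,  1.6396,  0.0006,  0.7914,  0.4271])}
```

The grip holds at 108 N: TCP is 0.0871 above the table and the pan underside 83 mm below it. I lift, then turn the mouth towards +y over the box.

Request:
{"op": "carry_out", "data": {
  "targets": [
    [[0,0,-0.5,0,0,0,0],[0,0,-1.5,0,0,0,0],[0,0,-3,0,0,0,0],[0,0,-5,0,0,0,0],[0,0,-8,0,0,0,0],[0,0,-11,0,0,0,0],[0,0,-13,0,0,0,0],[0,0,-13,0,0,0,0]]
  ]
}}

```text
t: 9.18
tcp_pos: [0.4885, -0.3396, 0.2211]
tool_rot: [0.985, 0.173, 0.003, 0.004]
force: [1.3, -0.1, -1.1]
finger_gap: 0.17
gripper_force: 107.4
```

Request:
{"op": "carry_out", "data": {
  "targets": [
    [[1,-1.7,0,0,0,-7,0],[2,-3.4,0,0,0,-14,0],[3,-5.2,0,0,0,-21,0],[4,-6.9,0,0,0,-28,0],[5,-8.7,0,0,0,-35,0],[6,-10.4,0,0,0,-42,0],[7,-12.1,0,0,0,-49,0],[8,-13.9,0,0,0,-56,0],[9,-15.6,0,0,0,-63,0],[10,-17.3,0,0,0,-69.5,0],[10,-17.3,0,0,0,-69.5,0],[10,-17.3,0,0,0,-69.5,0]]
  ]
}}

```text
t: 10.18
tcp_pos: [0.5209, -0.1398, 0.215]
tool_rot: [0.71, 0.704, -0.001, -0.001]
force: [0.3, -0.1, -1.4]
finger_gap: 0.165
gripper_force: 107.5
```

```bash
python3 - <<'E'
from h import *
np.set_printoptions(precision=4,suppress=True)
i=cams.camera_info("wrist"); im=cams.snapshot("wrist"); cv2.imwrite("pics/w5.png",im[...,::-1]); np.savez("pics/w5.npz",K=i["K"],T=i["T"])
s=manip.sense(); print({k:s[k] for k in("t","tcp_pos","tool_rot","force","finger_gap","q")},R.from_quat(s["tool_rot"]).as_matrix()[:,0])
E
```

```text
{'t': 10.2333, 'tcp_pos': array([ 0.5211, -0.1407,  0.2151]), 'tool_rot': array([ 0.7105,  0.7037, -0.0004, -0.0003]), 'force': array([ 0.1766, -0.1744, -1.5674]), 'finger_gap': 0.16486168378976634, 'q': array([-0.4704,  0.4602,  1.6834, -0.0007,  0.9989, -0.4603])} [ 0.0098  1.     -0.0002]
```

View pics/w5.png

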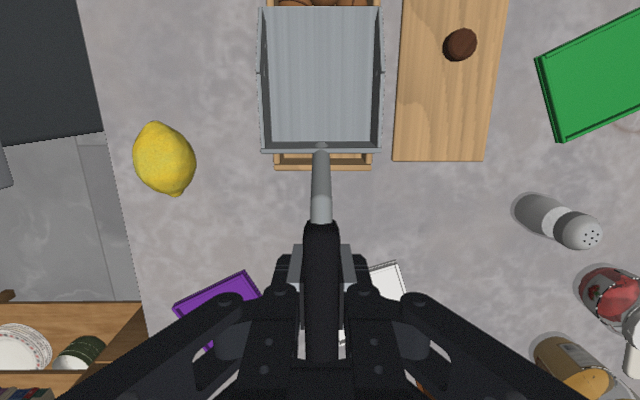

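The pan is centred in the tool (258..384 px, centre 321), and the box centreline sits about 2 mm to tool +y at (323,165). I compute the insertion rows.

```bash
cat >> h.py <<'E'
BX,BY,YAW=.523,-.0190,np.radians(89.5)
def tip(X,Z,th):   # box-frame mouth-tip bottom X,Z (mm), nose-down pitch deg -> TCP world, rot
    t=np.radians(th); f=np.array([np.cos(t),-np.sin(t)]); u=np.array([np.sin(t),np.cos(t)])
    q=np.array([X,Z])/1000-.130*f+.0831*u
    p=np.array([BX+q[0]*np.cos(YAW),BY+q[0]*np.sin(YAW),q[1]])
    r=R.from_euler("z",YAW)*R.from_euler("x",np.pi)*R.from_euler("y",-th,degrees=True)
    return p,r
def plan(wps,p0=None,r0=None):
    s=manip.sense(); p0=s["tcp_pos"] if p0 is None else p0; r0=R.from_quat(s["tool_rot"]) if r0 is None else r0
    for w in wps:
        p,r=tip(*w); print(w,"tcp",p.round(4),"row",(r0.inv().apply(p-p0)*100).round(2),np.degrees((r0.inv()*r).as_rotvec()).round(1))
def now():
    s=manip.sense(); m=R.from_quat(s["tool_rot"]).as_matrix(); tp=s["tcp_pos"]+.130*m[:,0]+.0831*m[:,2]
    print("t",s["t"],"tcp",s["tcp_pos"].round(4),"tip X,Z",((tp[1]-BY)*1000).round(1),(tp[2]*1000).round(1),"pitch",np.degrees(np.arcsin(-m[2,0])).round(2),"roll",np.degrees(np.arcsin(m[2,1])).round(2),"F",s["force"].round(1))
E
python3 - <<'E'
from h import *
np.set_printoptions(suppress=True)
w=dict(np.load("pics/w5.npz"))
for p in[(273,168),(374,168),(381,4),(259,4)]: print(p,plane(w,p,.06)[:2].round(4))
now(); plan([(-5,120,4),(-5,100,8),(-5,60,8),(-5,30,8),(-5,20,8),(-5,14.5,8)])
E
```

```text
(273, 168) [ 0.4769 -0.122 ]
(374, 168) [ 0.5678 -0.1227]
(381, 4) [0.5677 0.0066]
(259, 4) [0.4733 0.0075]
t 10.2333 tcp [ 0.5211 -0.1407  0.2151] tip X,Z 8.3 132.0 pitch 0.01 roll -0.06 F [ 0.2 -0.2 -1.6]
(-5, 120, 4) tcp [ 0.5219 -0.1479  0.212 ] row [-0.72  0.08  0.32] [-0.1 -4.  -0.1]
(-5, 100, 8) tcp [ 0.5219 -0.1412  0.2004] row [-0.05  0.08  1.48] [-0.1 -8.  -0.1]
(-5, 60, 8) tcp [ 0.5219 -0.1412  0.1604] row [-0.05  0.09  5.48] [-0.1 -8.  -0.1]
(-5, 30, 8) tcp [ 0.5219 -0.1412  0.1304] row [-0.05  0.09  8.48] [-0.1 -8.  -0.1]
(-5, 20, 8) tcp [ 0.5219 -0.1412  0.1204] row [-0.05  0.09  9.48] [-0.1 -8.  -0.1]
(-5, 14.5, 8) tcp [ 0.5219 -0.1412  0.1149] row [-0.05  0.09 10.03] [-0.1 -8.  -0.1]
```

Request:
{"op": "carry_out", "data": {
  "targets": [
    [[-0.4,0.1,0.6,0,-4,0,0],[0,0.1,1.5,0,-8,0,0],[0,0.1,3,0,-8,0,0],[0,0.1,5,0,-8,0,0],[0,0.1,7,0,-8,0,0],[0,0.1,8.5,0,-8,0,0],[0,0.1,9.4,0,-8,0,0],[0,0.1,9.7,0,-8,0,0],[0,0.1,9.7,0,-8,0,0]]
  ]
}}

```text
t: 10.98
tcp_pos: [0.5221, -0.1414, 0.118]
tool_rot: [0.709, 0.702, -0.05, 0.048]
force: [0.7, -0.5, -1.3]
finger_gap: 0.164
gripper_force: 107.4
```

```bash
python3 -c "from h import *;now()
print(manip.sense()['q'])
plan([(-5,14.5,8),(10,12,8)])"
```

```text
t 10.9833 tcp [ 0.5221 -0.1414  0.118 ] tip X,Z -5.2 17.6 pitch 7.98 roll -0.07 F [ 0.7 -0.5 -1.3]
[-0.40404383  0.60865687  1.77878577 -0.19831306  0.71143622 -0.24578857]
(-5, 14.5, 8) tcp [ 0.5219 -0.1412  0.1149] row [ 0.06 -0.02  0.3 ] [-0.1 -0.  -0.1]
(10, 12, 8) tcp [ 0.5221 -0.1262  0.1124] row [ 1.58 -0.02  0.34] [-0.1 -0.  -0.1]
```

Request:
{"op": "carry_out", "data": {
  "targets": [
    [[0,0,0.15,0,0,0,0],[0,0,0.3,0,0,0,0],[0,0,0.4,0,0,0,0],[0,0,0.4,0,0,0,0]]
  ]
}}

```text
t: 11.32
tcp_pos: [0.5232, -0.1418, 0.1156]
tool_rot: [0.709, 0.702, -0.049, 0.05]
force: [0.2, -1.4, 2.0]
finger_gap: 0.166
gripper_force: 107.7
```

```bash
python3 -c "from h import *;now()"
```

```text
t 11.3167 tcp [ 0.5232 -0.1418  0.1156] tip X,Z -5.7 15.1 pitch 8.06 roll 0.12 F [ 0.2 -1.4  2. ]
```

Light contact with the floor at z 15, as predicted (14.4). I push forward along the floor.

Request:
{"op": "carry_out", "data": {
  "targets": [
    [[0.5,0,0,0,0,0,0],[1.1,0,0,0,0,0,0],[1.7,0,0,0,0,0,0],[2.3,0,-0.03,0,0,0,0],[2.9,0,-0.05,0,0,0,0],[3.5,0,-0.06,0,0,0,0],[4.1,0,-0.07,0,0,0,0],[4.7,0,-0.08,0,0,0,0],[5.3,0,-0.09,0,0,0,0],[5.9,0,-0.1,0,0,0,0],[6.5,0,-0.11,0,0,0,0],[6.5,0,-0.11,0,0,0,0]]
  ]
}}

```text
t: 12.32
tcp_pos: [0.5228, -0.0751, 0.1065]
tool_rot: [0.709, 0.702, -0.049, 0.049]
force: [0.2, 0.9, 1.7]
finger_gap: 0.17
gripper_force: 108.1
```

```bash
python3 - <<'E'
from h import *
now(); im=cams.snapshot("wrist"); cv2.imwrite("pics/w6.png",im[...,::-1])
E
```

```text
t 12.3167 tcp [ 0.5228 -0.0751  0.1065] tip X,Z 61.2 6.3 pitch 7.93 roll -0.01 F [0.2 0.9 1.7]
```

View pics/w6.png

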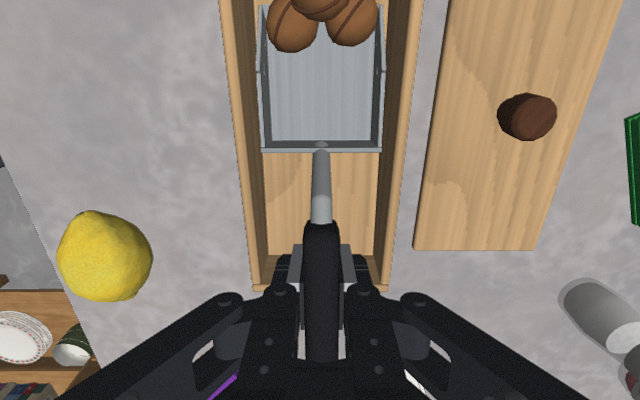

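The nuts are riding into the pan: two are fully in at (292,22) and (352,18), with more ahead. Next I sweep up the ramp while pitching the mouth up.

```bash
python3 - <<'E'
from h import *
np.set_printoptions(suppress=True)
plan([(64,7,7.5),(67,8,7),(69.5,10.8,5),(72,13.5,3),(77,19.5,-1),(81,26,-6),(84,33,-11),(85,42,-16),(84,55,-21),(82,70,-25),(80,90,-25),(80,120,-25),(80,150,-25)])
E
```

```text
(64, 7, 7.5) tcp [ 0.5225 -0.073   0.1064] row [ 0.22 -0.03 -0.03] [-0.   0.4 -0. ]
(67, 8, 7) tcp [ 0.5225 -0.0709  0.1063] row [ 0.43 -0.03 -0.05] [-0.   0.9 -0. ]
(69.5, 10.8, 5) tcp [ 0.5225 -0.0718  0.1049] row [ 0.37 -0.03  0.1 ] [-0.   2.9 -0. ]
(72, 13.5, 3) tcp [ 0.5225 -0.0725  0.1033] row [ 0.32 -0.03  0.27] [-0.   4.9 -0. ]
(77, 19.5, -1) tcp [ 0.5225 -0.0734  0.1003] row [ 0.27 -0.03  0.58] [-0.   8.9 -0. ]
(81, 26, -6) tcp [ 0.5225 -0.076   0.0951] row [ 0.09 -0.03  1.13] [-0.  13.9 -0. ]
(84, 33, -11) tcp [ 0.5225 -0.0785  0.0898] row [-0.09 -0.03  1.69] [-0.  18.9 -0. ]
(85, 42, -16) tcp [ 0.5225 -0.0819  0.086 ] row [-0.37 -0.03  2.11] [-0.  23.9 -0. ]
(84, 55, -21) tcp [ 0.5224 -0.0861  0.086 ] row [-0.8  -0.03  2.17] [-0.  28.9 -0. ]
(82, 70, -25) tcp [ 0.5224 -0.0899  0.0904] row [-1.23 -0.03  1.79] [-0.  32.9 -0. ]
(80, 90, -25) tcp [ 0.5224 -0.0919  0.1104] row [-1.71 -0.03 -0.17] [-0.  32.9 -0. ]
(80, 120, -25) tcp [ 0.5224 -0.0919  0.1404] row [-2.12 -0.03 -3.14] [-0.  32.9 -0. ]
(80, 150, -25) tcp [ 0.5224 -0.0919  0.1704] row [-2.53 -0.03 -6.11] [-0.  32.9 -0. ]
```

```bash
python3 - <<'E'
from h import *
np.set_printoptions(suppress=True)
plan([(81,26,-6),(83,36,-9),(83,48,-12),(83,62,-16),(82,76,-20),(80,95,-22),(80,120,-22)])
E
```

```text
(81, 26, -6) tcp [ 0.5225 -0.076   0.0951] row [ 0.09 -0.03  1.13] [-0.  13.9 -0. ]
(83, 36, -9) tcp [ 0.5225 -0.0774  0.0977] row [-0.09 -0.03  0.89] [-0.  16.9 -0. ]
(83, 48, -12) tcp [ 0.5225 -0.0804  0.1023] row [-0.46 -0.03  0.48] [-0.  19.9 -0. ]
(83, 62, -16) tcp [ 0.5224 -0.0839  0.106 ] row [-0.85 -0.03  0.15] [-0.  23.9 -0. ]
(82, 76, -20) tcp [ 0.5224 -0.0876  0.1096] row [-1.26 -0.03 -0.15] [-0.  27.9 -0. ]
(80, 95, -22) tcp [ 0.5224 -0.0907  0.1234] row [-1.76 -0.03 -1.47] [-0.  29.9 -0. ]
(80, 120, -22) tcp [ 0.5224 -0.0907  0.1484] row [-2.1  -0.03 -3.94] [-0.  29.9 -0. ]
```

Request:
{"op": "carry_out", "data": {
  "targets": [
    [[0.22,0,0,0,0.4,0,0],[0.43,0,0,0,0.9,0,0],[0.4,0,0.05,0,2,0,0],[0.35,0,0.15,0,3.5,0,0],[0.32,0,0.27,0,4.9,0,0],[0.3,0,0.42,0,7,0,0],[0.27,0,0.58,0,8.9,0,0],[0.18,0,0.85,0,11.4,0,0],[0.1,0,1.1,0,13.9,0,0],[-0.1,0,0.9,0,16.9,0,0],[-0.1,0,0.9,0,16.9,0,0]]
  ]
}}

```text
t: 13.28
tcp_pos: [0.5228, -0.0805, 0.0971]
tool_rot: [0.709, 0.701, 0.055, -0.055]
force: [0.7, -0.1, -0.2]
finger_gap: 0.167
gripper_force: 107.3
```

```bash
cat > nuts.py <<'E'
from h import *
im=cams.snapshot("wrist"); H=hsv(im).astype(int)
import sys; cv2.imwrite("pics/%s.png"%sys.argv[1],im[...,::-1])
m=(H[...,0]<18)&(H[...,1]>95)&(H[...,2]<165)&(H[...,2]>40)
m[:, :240]=0; m[:,400:]=0; m[230:]=0
m=cv2.morphologyEx(m.astype(np.uint8),cv2.MORPH_OPEN,np.ones((3,3),np.uint8))
for a,r,k in blobs(m,80): print("nutblob",a,cv2.boundingRect(k))
E
python3 nuts.py n1; python3 - <<'E'
from h import *
np.set_printoptions(suppress=True)
now(); plan([(83,48,-12),(83,62,-16),(82,76,-20),(80,95,-22),(80,120,-22)])
E
```

```text
nutblob 1882.0 (277, 67, 49, 50)
nutblob 337.5 (342, 0, 44, 13)
nutblob 4588.0 (256, 0, 117, 97)
t 13.3333 tcp [ 0.5226 -0.0801  0.0972] tip X,Z 80.2 35.2 pitch -8.9 roll -0.08 F [ 0.5  0.1 -1.7]
(83, 48, -12) tcp [ 0.5225 -0.0804  0.1023] row [ 0.04 -0.02 -0.51] [-0.   3.1 -0.2]
(83, 62, -16) tcp [ 0.5224 -0.0839  0.106 ] row [-0.24 -0.01 -0.93] [-0.   7.1 -0.2]
(82, 76, -20) tcp [ 0.5224 -0.0876  0.1096] row [-0.55 -0.01 -1.35] [-0.  11.1 -0.2]
(80, 95, -22) tcp [ 0.5224 -0.0907  0.1234] row [-0.64 -0.02 -2.75] [-0.  13.1 -0.2]
(80, 120, -22) tcp [ 0.5224 -0.0907  0.1484] row [-0.26 -0.02 -5.22] [-0.  13.1 -0.2]
```

Request:
{"op": "carry_out", "data": {
  "targets": [
    [[0,0,-0.25,0,1.5,0,0],[0,0,-0.5,0,3,0,0],[-0.1,0,-0.7,0,5,0,0],[-0.24,0,-0.95,0,7,0,0],[-0.4,0,-1.15,0,9,0,0],[-0.5,0,-1.4,0,11,0,0],[-0.6,0,-2,0,12,0,0],[-0.64,0,-2.75,0,13,0,0],[-0.5,0,-3.6,0,13,0,0],[-0.4,0,-4.4,0,13,0,0],[-0.3,0,-5.2,0,13,0,0],[-0.3,0,-5.2,0,13,0,0]]
  ]
}}

```text
t: 14.33
tcp_pos: [0.5236, -0.0897, 0.1505]
tool_rot: [0.697, 0.692, 0.135, -0.132]
force: [0.4, 0.7, -1.2]
finger_gap: 0.162
gripper_force: 107.5
```

```bash
python3 nuts.py n2; python3 -c "
from h import *
now();print(manip.sense()['q'].round(2))"
```

```text
nutblob 790.0 (331, 175, 28, 35)
nutblob 969.5 (272, 175, 38, 35)
nutblob 5404.0 (279, 58, 94, 92)
t 14.3833 tcp [ 0.5233 -0.0898  0.1499] tip X,Z 80.8 121.0 pitch -21.81 roll 0.1 F [-0.8  0.3 -0.2]
[-0.55  0.61  1.71  0.37  1.06 -0.77]
```

View pics/n2.png

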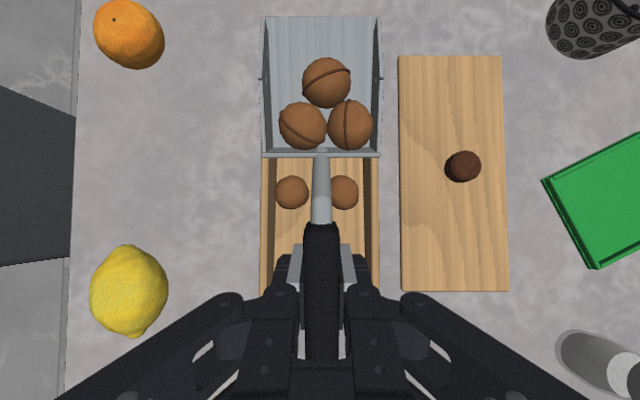

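Three nuts are in the pan at (326,82), (302,125) and (350,125). Two remain in the box at (292,190) and (343,192), and nothing was spilled. Next I fix the bowl's place and plan the transit and tip.

```bash
python3 - <<'E'
from h import *
from scipy.optimize import least_squares
np.set_printoptions(suppress=True)
for n in("w1","w3"):
    w=dict(np.load(f"pics/{n}.npz")); im=cv2.imread(f"pics/{n}.png")[...,::-1].copy(); H=hsv(im).astype(int)
    m=((H[...,2]>175)&(H[...,1]<30)); m[165:]=0; m[:,165:]=0
    a,r,k=max(blobs(m,50),key=lambda t:t[0]); hull=cv2.convexHull(k)[:,0]; hull=hull[(hull[:,0]>3)&(hull[:,1]>3)]
    # rim side facing the camera (right/bottom) cast on z=.06
    P=np.array([plane(w,p,.06)[:2] for p in hull]); f=least_squares(lambda v:np.hypot(*(P-v[:2]).T)-v[2],[.597,.236,.08],loss="soft_l1",f_scale=.002); print(n,f.x.round(4),len(P),np.abs(f.fun).max().round(4))
import h
h.BX=.596; by=.236; X=(by-.015-BY)*1000; print("X",X)
now()
plan([(X-10,120,-22),(X,118,-22)])
p0,r0=tip(X,118,-22)
plan([(X,100,-14),(X,88,-7),(X,78,0),(X,70,6),(X,63,12),(X,58,18),(X,55,24),(X,52,30),(X,50,36),(X,50,42),(X,50,48),(X,50,54)],p0,r0)
E
```

```text
w1 [0.5971 0.2357 0.0793] 37 0.0004
w3 [0.5972 0.2358 0.0793] 33 0.0003
X 239.99999999999997
t 14.3833 tcp [ 0.5233 -0.0898  0.1499] tip X,Z 80.8 121.0 pitch -21.81 roll 0.1 F [-0.8  0.3 -0.2]
(229.99999999999997, 120, -22) tcp [0.5967 0.0593 0.1484] row [13.84  7.21  5.72] [0.1 0.2 0.1]
(239.99999999999997, 118, -22) tcp [0.5968 0.0693 0.1464] row [14.69  7.21  6.27] [0.1 0.2 0.1]
(239.99999999999997, 100, -14) tcp [0.5968 0.0748 0.1492] row [ 0.61 -0.   -0.06] [ 0. -8. -0.]
(239.99999999999997, 88, -7) tcp [0.5969 0.0818 0.1546] row [ 1.47  0.   -0.3 ] [  0. -15.  -0.]
(239.99999999999997, 78, 0) tcp [0.597  0.091  0.1611] row [ 2.56  0.   -0.56] [  0. -22.  -0.]
(239.99999999999997, 70, 6) tcp [0.597  0.1004 0.1662] row [ 3.62 -0.   -0.68] [  0. -28.  -0.]
(239.99999999999997, 63, 12) tcp [0.5971 0.1111 0.1713] row [ 4.81  0.   -0.75] [  0. -34.  -0.]
(239.99999999999997, 58, 18) tcp [0.5972 0.123  0.1772] row [ 6.14  0.   -0.85] [  0. -40.  -0.]
(239.99999999999997, 55, 24) tcp [0.5974 0.136  0.1838] row [ 7.59 -0.   -0.97] [  0. -46.  -0.]
(239.99999999999997, 52, 30) tcp [0.5975 0.15   0.189 ] row [ 9.07  0.   -0.93] [ -0. -52.  -0.]
(239.99999999999997, 50, 36) tcp [0.5976 0.1647 0.1936] row [10.61 -0.   -0.81] [  0. -58.  -0.]
(239.99999999999997, 50, 42) tcp [0.5977 0.18   0.1987] row [12.22  0.   -0.71] [  0. -64.  -0.]
(239.99999999999997, 50, 48) tcp [0.5979 0.1958 0.2022] row [13.82 -0.   -0.44] [  0. -70.  -0.]
(239.99999999999997, 50, 54) tcp [0.598  0.2118 0.204 ] row [15.37 -0.   -0.01] [  0. -76.  -0.]
```

Request:
{"op": "carry_out", "data": {
  "targets": [
    [[0.3,0.14,0.12,0,0,0,0],[1.0,0.5,0.43,0,0,0,0],[2.2,1.1,0.95,0,0,0,0],[3.7,1.8,1.57,0,0,0,0],[5.3,2.6,2.25,0,0,0,0],[6.9,3.4,2.93,0,0,0,0],[8.5,4.2,3.6,0,0,0,0],[10.1,5,4.3,0,0,0,0],[11.7,5.75,5,0,0,0,0],[13.1,6.45,5.6,0,0,0,0],[14.1,6.95,6.03,0,0,0,0],[14.7,7.2,6.27,0,0,0,0]]
  ]
}}

```text
t: 15.38
tcp_pos: [0.5964, 0.0712, 0.145]
tool_rot: [0.697, 0.692, 0.135, -0.134]
force: [-0.0, 0.6, -0.6]
finger_gap: 0.165
gripper_force: 107.5
```

Request:
{"op": "carry_out", "data": {
  "targets": [
    [[0,0,0,0,0,0,0],[0.3,0,0,0,-4,0,0],[0.6,0,-0.06,0,-8,0,0],[1,0,-0.18,0,-11.5,0,0],[1.5,0,-0.3,0,-15,0,0],[2,0,-0.43,0,-18.5,0,0],[2.6,0,-0.56,0,-22,0,0],[3.1,0,-0.62,0,-25,0,0],[3.6,0,-0.68,0,-28,0,0],[3.6,0,-0.68,0,-28,0,0]]
  ]
}}

```text
t: 16.22
tcp_pos: [0.5963, 0.1015, 0.1655]
tool_rot: [0.709, 0.704, -0.038, 0.038]
force: [0.3, 0.4, -1.7]
finger_gap: 0.165
gripper_force: 107.5
```

```bash
python3 nuts.py n3; python3 - <<'E'
from h import *
import h
np.set_printoptions(suppress=True)
now(); print(manip.sense()["q"].round(2)); h.BX=.595; X=240
plan([(X,63,12),(X,58,18),(X,55,24),(X,52,30),(X,50,36),(X,50,42),(X,50,48),(X,50,54)])
E
```

```text
nutblob 417.0 (240, 214, 41, 16)
nutblob 652.0 (240, 183, 52, 26)
nutblob 5888.5 (279, 22, 96, 101)
t 16.2667 tcp [0.5962 0.1007 0.1652] tip X,Z 240.2 68.9 pitch 6.05 roll -0.05 F [ 0.5  0.3 -1.8]
[ 0.03  0.61  1.55 -0.13  0.99  0.11]
(240, 63, 12) tcp [0.5961 0.1111 0.1713] row [ 0.97 -0.02 -0.72] [-0.  -5.9  0.1]
(240, 58, 18) tcp [0.5962 0.123  0.1772] row [ 2.1  -0.02 -1.43] [ -0.  -11.9   0.1]
(240, 55, 24) tcp [0.5964 0.136  0.1838] row [ 3.32 -0.01 -2.22] [ -0.  -17.9   0.1]
(240, 52, 30) tcp [0.5965 0.15   0.189 ] row [ 4.65 -0.01 -2.88] [ -0.  -23.9   0.1]
(240, 50, 36) tcp [0.5966 0.1647 0.1936] row [ 6.06 -0.01 -3.5 ] [ -0.  -29.9   0.1]
(240, 50, 42) tcp [0.5967 0.18   0.1987] row [ 7.53 -0.01 -4.17] [ -0.  -35.9   0.1]
(240, 50, 48) tcp [0.5969 0.1958 0.2022] row [ 9.07 -0.01 -4.68] [ -0.  -41.9   0.1]
(240, 50, 54) tcp [0.597  0.2118 0.204 ] row [10.64 -0.01 -5.03] [ -0.  -47.9   0.1]
```

Nuts still in the pan with the tip over the bowl. I tip them out in gradual steps.

Request:
{"op": "carry_out", "data": {
  "targets": [
    [[0.5,0,-0.36,0,-3,0,0],[0.97,0,-0.72,0,-5.9,0,0],[1.5,0,-1.08,0,-8.9,0,0],[2.1,0,-1.43,0,-11.9,0,0],[2.7,0,-1.82,0,-14.9,0,0],[3.3,0,-2.2,0,-17.9,0,0],[4,0,-2.55,0,-20.9,0,0],[4.65,0,-2.88,0,-23.9,0,0],[5.3,0,-3.2,0,-26.9,0,0],[6.06,0,-3.5,0,-29.9,0,0],[6.06,0,-3.5,0,-29.9,0,0],[6.06,0,-3.5,0,-29.9,0,0]]
  ]
}}

```text
t: 17.27
tcp_pos: [0.597, 0.1634, 0.1927]
tool_rot: [0.676, 0.67, -0.22, 0.216]
force: [-0.7, -0.5, -1.5]
finger_gap: 0.165
gripper_force: 107.6
```

```bash
python3 nuts.py n4; python3 - <<'E'
from h import *
import h
np.set_printoptions(suppress=True)
now(); print(manip.sense()["q"].round(2)); h.BX=.595; X=240
plan([(X,50,42),(X,50,48),(X,52,54)])
E
```

```text
nutblob 387.0 (351, 194, 22, 28)
nutblob 155.0 (260, 174, 25, 10)
nutblob 1118.0 (240, 128, 54, 47)
nutblob 318.0 (315, 0, 36, 14)
t 17.3167 tcp [0.5971 0.1628 0.1931] tip X,Z 238.3 49.5 pitch 35.92 roll -0.11 F [-0.3  0.1 -1.4]
[ 0.33  0.73  1.37 -0.6   1.34  0.58]
(240, 50, 42) tcp [0.5967 0.18   0.1987] row [ 1.06 -0.05 -1.47] [-0.1 -6.1 -0. ]
(240, 50, 48) tcp [0.5969 0.1958 0.2022] row [ 2.13 -0.06 -2.67] [ -0.1 -12.1   0. ]
(240, 52, 54) tcp [0.597  0.2118 0.206 ] row [ 3.21 -0.06 -3.92] [ -0.1 -18.1   0. ]
```

Request:
{"op": "carry_out", "data": {
  "targets": [
    [[0.5,0,-0.75,0,-3,0,0],[1.06,0,-1.5,0,-6,0,0],[1.6,0,-2.1,0,-9,0,0],[2.1,0,-2.7,0,-12,0,0],[2.1,0,-2.7,0,-12,0,0],[2.1,0,-2.7,0,-12,0,0],[1.5,0,-3.5,0,-12,0,0],[0.3,0,-5.1,0,-12,0,0],[-1.4,0,-7.5,0,-12,0,0],[-3,0,-9.7,0,-12,0,0],[-3.75,0,-10.8,0,-12,0,0]]
  ]
}}

```text
t: 18.23
tcp_pos: [0.5988, 0.1957, 0.3084]
tool_rot: [0.651, 0.642, -0.286, 0.287]
force: [0.2, 0.6, -0.7]
finger_gap: 0.168
gripper_force: 107.6
```

```bash
python3 nuts.py n5; python3 - <<'E'
from h import *
np.set_printoptions(suppress=True)
now(); print(manip.sense()["q"].round(2))
ti,si=cams.camera_info("top"),cams.camera_info("scene")
for n,inf in(("top",ti),("scene",si)):
    im=cams.snapshot(n); cv2.imwrite(f"pics/{n}5.png",im[...,::-1]); H=hsv(im).astype(int)
    m=(H[...,0]<18)&(H[...,1]>90)&(H[...,2]<150)&(H[...,2]>40)
    for a,r,k in blobs(m,8):
        x,y,w,h=cv2.boundingRect(k); p=plane(inf,(x+w/2,y+h/2),.025)
        if .3<p[0]<.8 and -.45<p[1]<.5: print(n,a,(x,y,w,h),p.round(3))
E
```

```text
nutblob 722.5 (240, 215, 70, 14)
nutblob 1339.0 (341, 198, 52, 32)
nutblob 163.0 (252, 147, 30, 16)
nutblob 91.0 (240, 70, 16, 14)
nutblob 536.0 (240, 30, 19, 35)
t 18.2833 tcp [0.5993 0.1962 0.31  ] tip X,Z 240.9 157.9 pitch 47.81 roll 0.57 F [0.7 0.8 0.8]
[ 0.44  0.69  1.19 -0.74  1.66  0.54]
top 21.0 (278, 259, 16, 16) [0.353 0.103 0.025]
top 1612.0 (294, 202, 64, 30) [ 0.522 -0.021  0.025]
top 18.5 (246, 197, 6, 5) [0.573 0.238 0.025]
top 17.5 (330, 192, 12, 5) [ 0.6   -0.052  0.025]
top 15.5 (241, 190, 6, 5) [0.596 0.256 0.025]
top 66.0 (322, 177, 10, 10) [ 0.642 -0.021  0.025]
scene 103.5 (231, 231, 22, 13) [0.595 0.24  0.025]
```

```bash
python3 - <<'E'
from h import *
np.set_printoptions(suppress=True)
s=manip.sense(); r0=R.from_quat(s["tool_rot"]); r1=R.from_euler("z",89.5,degrees=True)*R.from_euler("x",np.pi)
p1=np.array([.54,.03,.26]); print((r0.inv().apply(p1-s["tcp_pos"])*100).round(1),np.degrees((r0.inv()*r1).as_rotvec()).round(1))
p2=np.array([.4872,-.338,.20]); r2=R.from_quat([.9849,.1732,.0009,.0009]); print((r1.inv().apply(p2-p1)*100).round(1),np.degrees((r1.inv()*r2).as_rotvec()).round(1))
E
```

```text
[-7.9 -5.6 15.4] [ 0.1 47.8 -0.2]
[-36.8  -5.    6. ] [-0.2  0.  69.6]
```

Request:
{"op": "carry_out", "data": {
  "targets": [
    [[-0.8,-0.6,1.5,0,5,0,0],[-2,-1.4,3.9,0,12,0,0],[-3.2,-2.2,6.2,0,19,0,0],[-4.3,-3.1,8.5,0,26,0,0],[-5.5,-3.9,10.6,0,33,0,0],[-6.7,-4.7,13,0,40,0,0],[-7.9,-5.6,15.4,0,47.8,0,0],[-7.9,-5.6,15.4,0,47.8,0,0],[-7.9,-5.6,15.4,0,47.8,0,0]]
  ]
}}

```text
t: 19.13
tcp_pos: [0.5382, 0.0259, 0.2568]
tool_rot: [0.714, 0.7, -0.003, -0.001]
force: [-0.1, -0.1, -0.8]
finger_gap: 0.165
gripper_force: 107.7
```

Request:
{"op": "carry_out", "data": {
  "targets": [
    [[-2.5,-0.3,0.4,0,0,5,0],[-6,-0.8,1,0,0,11,0],[-9.5,-1.3,1.5,0,0,18,0],[-13,-1.8,2,0,0,25,0],[-16.5,-2.2,2.7,0,0,32,0],[-20,-2.7,3.3,0,0,39,0],[-23.5,-3.2,3.8,0,0,46,0],[-27,-3.7,4.4,0,0,53,0],[-30.5,-4.2,5,0,0,60,0],[-34,-4.6,5.5,0,0,66,0],[-36.8,-5,6,0,0,69.6,0],[-36.8,-5,6,0,0,69.6,0]]
  ]
}}

```text
t: 20.13
tcp_pos: [0.487, -0.3413, 0.1979]
tool_rot: [0.985, 0.171, -0.001, 0.003]
force: [-0.1, 0.5, -0.2]
finger_gap: 0.17
gripper_force: 107.7
```

```bash
python3 - <<'E'
from h import *
np.set_printoptions(suppress=True)
s=manip.sense(); r0=R.from_quat(s["tool_rot"]); print(s["t"],s["tcp_pos"],s["tool_rot"].round(4),s["force"].round(1))
r2=R.from_quat([.9849,.1732,.0009,.0009])
for z in(.12,.092,.087): print((r0.inv().apply(np.array([.4872,-.338,z])-s["tcp_pos"])*100).round(2),np.degrees((r0.inv()*r2).as_rotvec()).round(2))
i=cams.camera_info("wrist"); im=cams.snapshot("wrist"); cv2.imwrite("pics/w7.png",im[...,::-1])
# tray white rim vs pan grey
H=hsv(im).astype(int); m=(H[...,2]>205)&(H[...,1]<25); m[230:]=0; m[:,:200]=0; m[:,450:]=0
for a,r,k in blobs(m,30): print("white",a,cv2.boundingRect(k))
for row in(60,100,140): 
    g=H[row,240:400,2]; print(row,[int(v) for v in g[::4]])
T=cams.camera_info("top"); im=cams.snapshot("top"); cv2.imwrite("pics/top6.png",im[...,::-1]); H=hsv(im).astype(int)
m=(H[...,0]<18)&(H[...,1]>80)&(H[...,2]<150)&(H[...,2]>40)
for a,r,k in blobs(m,6):
    x,y,w,h=cv2.boundingRect(k); p=plane(T,(x+w/2,y+h/2),.025)
    if .3<p[0]<.8 and -.45<p[1]<.5: print("top",a,(x,y,w,h),p.round(3))
E
```

```text
20.1333 [ 0.48695148 -0.34128658  0.1978666 ] [ 0.9853  0.1708 -0.0013  0.0028] [-0.1  0.5 -0.2]
[ 0.16 -0.34  7.78] [ 0.17  0.28 -0.28]
[ 0.17 -0.35 10.58] [ 0.17  0.28 -0.28]
[ 0.17 -0.36 11.08] [ 0.17  0.28 -0.28]
60 [172, 170, 175, 171, 177, 176, 65, 60, 175, 177, 174, 176, 178, 175, 176, 179, 180, 176, 180, 172, 174, 176, 172, 177, 177, 178, 176, 179, 178, 176, 174, 172, 184, 156, 70, 183, 188, 184, 178, 183]
100 [171, 171, 171, 172, 175, 187, 51, 65, 182, 180, 171, 176, 178, 171, 176, 177, 178, 175, 177, 174, 172, 176, 172, 177, 175, 178, 176, 179, 177, 177, 173, 175, 179, 65, 72, 183, 178, 175, 177, 180]
140 [181, 181, 180, 182, 177, 175, 168, 63, 83, 178, 171, 172, 177, 172, 176, 176, 178, 174, 180, 175, 175, 175, 172, 175, 177, 176, 175, 178, 174, 176, 172, 176, 178, 70, 82, 164, 177, 171, 174, 175]
top 13.5 (278, 259, 13, 14) [0.356 0.108 0.025]
top 777.5 (293, 202, 42, 28) [0.524 0.019 0.025]
top 20.5 (246, 197, 6, 6) [0.571 0.238 0.025]
top 13.0 (295, 193, 18, 3) [0.596 0.055 0.025]
top 17.5 (241, 190, 5, 6) [0.595 0.257 0.025]
top 35.5 (319, 189, 39, 9) [ 0.603 -0.061  0.025]
top 20.0 (253, 189, 7, 5) [0.601 0.214 0.025]
top 70.0 (321, 176, 11, 12) [ 0.642 -0.019  0.025]
top 62.5 (435, 153, 11, 29) [ 0.705 -0.403  0.025]
```

All three nuts are in the bowl: (.571,.238), (.595,.257) and (.601,.214). I lower the scoop into its tray.

Request:
{"op": "carry_out", "data": {
  "targets": [
    [[0,0,1.5,0,0,0,0],[0,0,3.5,0,0,0,0],[0,0,5.5,0,0,0,0],[0,0,7,0,0,0,0],[0,0,8,0,0,0,0],[0,0,8,0,0,0,0],[0,0,8,0,0,0,0]]
  ]
}}

```text
t: 20.82
tcp_pos: [0.4871, -0.336, 0.1196]
tool_rot: [0.985, 0.174, -0.001, 0.001]
force: [-0.3, -0.2, -0.6]
finger_gap: 0.167
gripper_force: 107.7
```

```bash
python3 - <<'E'
from h import *
np.set_printoptions(suppress=True)
s=manip.sense(); r0=R.from_quat(s["tool_rot"]); print(s["t"],s["tcp_pos"],s["tool_rot"].round(4),s["force"].round(1))
r2=R.from_quat([.9849,.1732,.0009,.0009])
for z in(.092,.087): print((r0.inv().apply(np.array([.4872,-.338,z])-s["tcp_pos"])*100).round(2),np.degrees((r0.inv()*r2).as_rotvec()).round(2))
E
```

```text
20.8167 [ 0.48707677 -0.33604783  0.11963754] [ 0.9848  0.1737 -0.0008  0.001 ] [-0.3 -0.2 -0.6]
[-0.05  0.18  2.76] [-0.02  0.19  0.06]
[-0.05  0.18  3.26] [-0.02  0.19  0.06]
```

Request:
{"op": "carry_out", "data": {
  "targets": [
    [[0,0.1,1,0,0,0,0],[0,0.1,2,0,0,0,0],[0,0.1,2.8,0,0,0,0],[0,0.1,3.2,0,0,0,0],[0,0.1,3.3,0,0,0,0],[0,0.1,3.3,0,0,0,0]]
  ]
}}

```text
t: 21.32
tcp_pos: [0.4866, -0.3396, 0.0882]
tool_rot: [0.985, 0.172, -0.0, 0.002]
force: [-4.2, -0.1, 10.3]
finger_gap: 0.165
gripper_force: 109.7
```

```bash
python3 -c "
from h import *
s=manip.sense();print(s['t'],s['tcp_pos'].round(4),s['tool_rot'].round(4),s['force'].round(1),s['ft_torque'].round(2))"
```

```text
21.3167 [ 0.4866 -0.3396  0.0882] [ 9.851e-01  1.722e-01 -2.000e-04  2.000e-03] [-4.2 -0.1 10.3] [ 0.53 -0.14  0.12]
```

Seated: the height is within 1 mm of the start. I release slowly and retreat straight up.

Request:
{"op": "carry_out", "data": {
  "targets": [
    [[0,0,-0.1,0,0,0,0],[0,0,-0.1,0,0,0,1.6],[0,0,-0.1,0,0,0,2],[0,0,-0.1,0,0,0,3],[0,0,-0.1,0,0,0,4.5],[0,0,-0.1,0,0,0,6],[0,0,-1,0,0,0,6.5],[0,0,-3,0,0,0,6.5],[0,0,-6,0,0,0,6.5],[0,0,-9,0,0,0,6.5],[0,0,-12,0,0,0,6.5],[0,0,-13.5,0,0,0,6.5]]
  ],
  "force": 30
}}

```text
t: 22.32
tcp_pos: [0.4883, -0.3394, 0.2265]
tool_rot: [0.985, 0.173, 0.002, 0.004]
force: [0.5, -0.3, -0.6]
finger_gap: 0.762
gripper_force: 0.0
```

Request:
{"op": "carry_out", "data": {
  "targets": [
    [[0,0,0,0,0,0,8.5],[0,0,0,0,0,0,8.5],[0,0,0,0,0,0,8.5],[0,0,0,0,0,0,8.5]]
  ]
}}

```text
t: 22.65
tcp_pos: [0.4862, -0.3375, 0.2205]
tool_rot: [0.985, 0.173, -0.001, 0.0]
force: [0.4, -0.1, -0.5]
finger_gap: 0.992
gripper_force: 0.0
```

```bash
python3 - <<'E'
from h import *
np.set_printoptions(suppress=True,precision=4)
s=manip.sense(); print(s["t"],s["tcp_pos"],s["force"].round(1))
i=cams.camera_info("wrist"); im=cams.snapshot("wrist"); cv2.imwrite("pics/w8.png",im[...,::-1]); H=hsv(im).astype(int)
for a,r,k in blobs((H[:260,:,2]<60),200):
    if a<3000: b=cv2.boxPoints(r); print("dark",a,np.round(b).tolist(),[plane(i,p,.095)[:2].tolist() for p in b])
# compare with the first close view w4 : pan / tray edges
for n in("w4","w8"):
    g=cv2.imread(f"pics/{n}.png"); h=hsv(g[...,::-1].copy()).astype(int); inf=dict(np.load("pics/w4.npz")) if n=="w4" else i
    for nm,m in(("white",(h[...,2]>205)&(h[...,1]<25)),("steel",(h[...,0]>85)&(h[...,0]<115)&(h[...,1]>12)&(h[...,2]>110)&(h[...,2]<190))):
        m=m.copy(); m[145:]=0; m[:,:255]=0; m[:,395:]=0
        m=cv2.morphologyEx(m.astype(np.uint8),cv2.MORPH_OPEN,np.ones((2,2)))
        ys,xs=np.nonzero(m); x0,x1,y0,y1=*np.percentile(xs,[2,98]),*np.percentile(ys,[2,98]); print(n,nm,x0,x1,y0,y1,[plane(inf,p,.008)[:2] for p in((x0,y0),(x1,y1))])
T=cams.camera_info("top"); im=cams.snapshot("top"); cv2.imwrite("pics/top8.png",im[...,::-1]); a=cv2.imread("pics/top0.png")[...,::-1].astype(int)
d=np.abs(a-im.astype(int)).max(2)>40
for ar,r,k in blobs(cv2.morphologyEx(d.astype(np.uint8),cv2.MORPH_OPEN,np.ones((2,2),np.uint8)),8): print("diff",ar,cv2.boundingRect(k))
E
```

```text
22.65 [ 0.4862 -0.3375  0.2205] [ 0.4 -0.1 -0.5]
dark 1440.0 [[315.0, 164.0], [332.0, 164.0], [332.0, 252.0], [315.0, 252.0]] [[0.5097388556821103, -0.3241470666191585], [0.514369437891901, -0.336970060915608], [0.4407405526272743, -0.3644488521027262], [0.4356626534879203, -0.35038747906159673]]
w4 white 280.0 374.0 6.0 119.0 [array([ 0.607 , -0.2499]), array([ 0.5422, -0.3723])]
w4 steel 294.0 356.0 26.0 110.0 [array([ 0.5956, -0.2674]), array([ 0.5442, -0.3514])]
w8 white 278.0 370.0 24.0 134.0 [array([ 0.6073, -0.2506]), array([ 0.5419, -0.3724])]
w8 steel 294.0 354.0 47.0 129.0 [array([ 0.5936, -0.2711]), array([ 0.5409, -0.3546])]
diff 12.0 (331, 379, 5, 7)
diff 42.5 (564, 366, 7, 12)
diff 78.5 (308, 361, 14, 11)
diff 23.5 (529, 345, 5, 11)
diff 891.0 (499, 338, 21, 62)
diff 3122.0 (536, 322, 88, 66)
diff 595.0 (497, 278, 15, 57)
diff 7635.5 (302, 277, 197, 123)
diff 22.0 (303, 222, 9, 4)
diff 37.0 (304, 209, 9, 7)
diff 100.0 (241, 189, 14, 16)
diff 52.5 (253, 188, 9, 9)
diff 72.5 (323, 178, 10, 11)
diff 16897.5 (233, 175, 260, 220)
```

```bash
python3 -c "
from station import sign_off
print(sign_off())"
```

```text
the job is handed in; nothing more can be done
None
```

I handed the job in at about 23 s on the robot clock: the lid lies flat beside the box, three walnuts are in the white bowl with the other two left in the box, and the scoop is flat in its white tray, about 4 mm from where it started; I saw no sign of spills or moved bystanders in the pictures, and sign-off returned no verdict.

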